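# Pack the last sample vial and shut the case

## Robot

A 6-joint arm with a two-finger parallel gripper is mounted at the origin on a cart in front of the work surface, level with it; the furniture and walls round the work are solid. World frame = base frame: x ahead of the robot, y to its left, z up, the work surface at z = 0. Lengths are in m, angles in rad, forces in N, time in s.
With the tool pointing down it reaches from about 0.25 to 0.8 m from the base axis. Payload 8.5 kg.
Tool frame: the origin (TCP) lies between the finger pads; the fingertips stand 17 mm ahead of it and the grasp point (between the pads) lies 2 mm behind it; z points along the fingers, y is the line along which they close (so a half turn about z gives the same grasp; the last joint's range is limited). The gripper opens to 85 mm and grips with 20 to 120 N. Pads are 22 mm wide; open, the fingers measure 114 mm over their backs; the gripper's body (76 mm by 85 mm) begins 54 mm behind the grasp point. The pads swing forward as they close: fully open they stand 13 mm farther back than shut.
Start: joints at [1.217, 0.238, -0.013, 1.319, 0, 1.571], TCP at [0.182, 0.492, 0.248] pointing down, gripper open.
Joint ranges: [-2.66, 2.66], [-1.03, 1.9], [-1.14, 1.46], [-1.82, 2.27], [-1.45, 1.34], [-3.14, 3.14]. Speed limits (rad/s): [2.22, 2.22, 2.79, 3.14, 3.14, 3.14].

## Interface

Orientations are given as a unit quaternion [x, y, z, w].
In Python, from bench import arm, eyes gives the robot as it stands.
- The arm moves only by the shell command python3 -m inch 'ROWS'. ROWS is text: rows parted by semicolons, each of 5 numbers parted by spaces: the gripper command: -1 is fully open, 1 is shut, values between are in proportion, then the shift along the tool's x, y, z in mm, then the turn about the tool's z in rad. In form: jaw x y z twist; .... A call has 1 to 10 rows; each row shifts and turns the commanded pose from where the row before left it, along the tool's axes as they then stand; what a row does not reach is not made up. A row lasts 1/8 s, in which the tool goes at most 62.5 mm and 10.7 degrees, less where a joint would pass 70% of its speed; a pose out of reach is approached as far as the arm can. A call with a gripper value outside its range is refused whole. The fingers move at their own pace and stop on an object; the grip force is fixed at half the most. Time passes only in rows, so rows that do not move let the fingers close. It gives the time, the measured TCP pose, the force, the opening and the grip force at its end, in the units of the state.
- arm.read_state(): the state, without advancing time (a new reading comes with each control period).
- eyes.grab_frame(name): name is "scene" or "top"; returns (picture, depth): 400x640x3 uint8, red, green, blue; 400x640 float32, m along the optical axis (not along the pixel's ray), 0 where there is no reading.
- eyes.get_calibration(name): a dict with "intrinsics" (3x3 intrinsics, pixels), "k1" (the pictures are not rectified: a ray, as slopes to the right and down, at radius r is drawn at 1 + k1 r^2 times it, then the intrinsics apply), "camera_from_world" (4x4, takes a point from world to camera coordinates). Camera axes: x right, y up, looking along -z (the intrinsics and any distortion apply to the point x, -y, -z); pixel columns grow to the right and rows downward; lengths in m; the calibration is good to about 2 mm. A picture is of the moment at which its call begins. get_calibration takes no time and is no camera call.
- arm.hand_in(): hands the job in; it is judged then, once.
The state is a dict: "time_s": time; "qpos": joint angles; "joint_vel": joint speeds; "joint_torque": joint torques, N m; "eef_pos": TCP position; "orientation": TCP orientation; "contact_force": force on the tool from outside, world axes, zero at the start; "wrist_torque": the same for the moment, N m; "finger_gap": opening from 0.0 (shut) to 1.0 (fully open); "finger_force": force on a finger pad.
Only numpy, scipy, OpenCV 4.12 (cv2) and the standard library are available. Lean on these libraries where they do the work, as an engineer would, in place of code of your own. Each camera call takes 0.05 s, during which the arm holds its last target. There are 200 camera calls.

## Task

Take the large vial out of the sloped bin, lay it gently on its side in the empty saddle on the pad in the open instrument case (do not drop it in), and let go. Then lower the lid over it and press the lid until its front catch snaps and it is fully shut, without forcing it. Leave the two smaller vials, the beaker and the jar where they are.

Things in the scene. Friction and masses are not known exactly. Their poses are not given: they have to be found in the camera images.
- big_vial: The largest of the three loose screw-cap vials: a cylinder 27 mm in diameter and 60 mm long, clear with a white cap, 14 to 45 g. Origin at the centre of its flat foot, z along its axis toward the cap. It starts lying in one of the three bin compartments, foot at the lower end.
- small_vial_a: A smaller vial, 23 mm in diameter, 51 mm long, origin at the centre of the foot, z toward the cap; lies in another compartment of the bin. Leave it.
- small_vial_b: Another vial of the same 23 x 51 mm size, in the remaining compartment. Leave it.
- bin: Fixed grey bin with a sloping floor, 268 mm wide (y), 145 mm deep (x), 174 mm high; front at -x; origin on the bench under its middle, z up. Dividers 13 mm high above the floor make three compartments, 78 mm wide inside, centred at y = -82, 0, +82 mm. The large vial's centre starts at about x = -57, z = 47 mm in one of them.
- cradle (a point): Middle of the empty saddle, on top of the grey pad in the case's right half, 54 mm above the bench (2 mm over the case's rim); axes of the case: x toward the hinge, y left, z up. Two rubber strips 6 mm high, 8 mm wide, 56 mm long along x, inner faces 24 mm apart. The vial lies along x, either way round, centre 13.5 mm above this point. A fixed vial fills the other saddle, 75 mm to the right.
- case_hinge (a point): Middle of the lid's hinge line, 52 mm above the bench, at the back of the fixed black case (183 x 345 x 96 mm when shut); axes of the case, hinge line along y. It lies 128 mm behind (+x of) and 60 mm left (+y) of the cradle point.
- case_lid (a joint): Lid angle: 0 shut, 1.4 to 1.65 at the start (nearly upright), 1.745 at most. The lid is a hollow shell 170 mm deep from the hinge, 340 mm wide, 44 mm thick; when shut its outer face is 44 mm above the hinge line. The hinge is stiff: the lid stays where it is left and takes 1 to 4 N at its front edge to move. More than 60 N on it is forcing.
- lid_front (a point): Middle of the front top edge of the lid, on its outer face, 96 mm above the bench when shut; moves with the lid; axes of the case turned with the lid. Below it a steel hasp 30 mm wide stands out 17 mm in front of the lid, its tongue reaching 23 mm past the lid's rim.
- beaker: Empty glass beaker, 68 x 65 x 78 mm, loose, standing between the bin and the case; origin under its middle. Leave it.
- jar: White plastic jar, 69 mm in diameter, 134 mm high, loose, standing behind, between bin and case; origin under its middle. Leave it.
- slope_foot (a point): Middle of the bin floor's lowest line; axes of the bin. From here the floor rises toward +x at 35 degrees; a lip 16 mm high, square to the floor, stops the vials. In each compartment a vial lies with its axis down the slope, on the floor, between two rubber strips 6 mm high and 8 mm wide whose inner faces are 24 mm apart.
- board_edge (a point): Middle of the lower front edge of the fixed board over the bin (12 mm thick, carrying a tip box and a timer); axes of the bin. It covers everything behind this edge (+x), so an upright gripper finds no room over the vials: come and leave from the robot's side, tool tilted about 35 degrees from vertical, square to the sloping floor.
- catch (a point): Sprung roller of the steel catch (44 mm wide, standing out 30 mm) on the front of the case's base. In the lid's last 0.08 rad the tongue meets this roller: resistance rises to about 8 to 12 N at the lid's front edge, then gives way as the catch snaps, then the lid stops hard on the base.
Mind the look-alikes: they are no part of the job. Leave any brown, red or yellow look-alike of the big_vial alone.

How it is judged:
By the outcome, as a careful person would: the job done as asked, in the order asked, and still so for the second after the job is handed in, with the robot touching nothing.
It also fails if it takes over 72 s, if anything falls off the work surface, if the arm or the gripper's body presses on something with over 40 N, if the wrist force passes 120 N, or if a joint passes its speed limit or range.

## Working session

There is one attempt and no reset: what is moved stays moved. The work goes in short steps, Python scripts to look and compute and a shell command to move; the robot and the scene stay as the last step left them, time stands still between calls to the robot, and variables do not carry over. Pictures are saved under pics/ and viewed, at most 10 in all, crops included, and the job is handed in when it is done.

```bash
mkdir -p pics; cat > h.py <<'E'
import numpy as np, cv2
from bench import arm, eyes
def grab(n):
    p,d=eyes.grab_frame(n); np.savez(f'{n}.npz',p=p,d=d); return p,d
def load(n):
    z=np.load(f'{n}.npz'); return z['p'],z['d']
def world(n,uv,depth):
    c=eyes.get_calibration(n);K=np.array(c['intrinsics']);T=np.array(c['camera_from_world'])
    uv=np.atleast_2d(np.asarray(uv,float))
    s=(uv-[K[0,2],K[1,2]])/[K[0,0],K[1,1]]; q=s.copy()
    for _ in range(20): q=s/(1+c['k1']*(q**2).sum(1,keepdims=True))
    d=np.atleast_1d(depth)
    P=np.c_[q[:,0]*d,-q[:,1]*d,-d]
    return (P-T[:3,3])@T[:3,:3]
def cloud(n):
    p,d=load(n); v,u=np.mgrid[:400,:640]
    return world(n,np.c_[u.ravel(),v.ravel()],d.ravel()).reshape(400,640,3)
def pix(n,X):
    c=eyes.get_calibration(n);K=np.array(c['intrinsics']);T=np.array(c['camera_from_world'])
    P=np.atleast_2d(X)@T[:3,:3].T+T[:3,3]; q=np.c_[P[:,0],-P[:,1]]/-P[:,2:]
    q=q*(1+c['k1']*(q**2).sum(1,keepdims=True)); return q*[K[0,0],K[1,1]]+[K[0,2],K[1,2]]
E
python3 - <<'E'
from h import *
for n in('scene','top'):
    p,d=grab(n); cv2.imwrite(f'pics/{n}0.png',p[:,:,::-1]); c=eyes.get_calibration(n); T=c['camera_from_world']; print(n,c['intrinsics'],c['k1'],-np.array(T)[:3,:3].T@np.array(T)[:3,3])
print(arm.read_state())
E
```

```text
scene [[367.25536909   0.         314.32558407]
 [  0.         367.25536909 199.86811727]
 [  0.           0.           1.        ]] 0.029562166634822702 [-0.12316714 -0.52045229  0.46439035]
top [[458.90127747   0.         316.68508323]
 [  0.         458.90127747 202.50552652]
 [  0.           0.           1.        ]] -0.0426392193379086 [ 0.00881485 -0.25046356  1.22935319]
{'time_s': 0.1, 'qpos': array([ 1.21701025e+00,  2.38738476e-01, -1.41905732e-02,  1.31920493e+00,
        1.04074361e-05,  1.57080630e+00]), 'joint_vel': array([ 0.00166101, -0.0019995 ,  0.00320822, -0.00052819, -0.00016515,
        0.00053568]), 'joint_torque': array([-6.30404465e-04, -5.39718175e+01,  3.46999669e+01,  1.34083926e-02,
       -6.99280463e-05, -7.33203279e-06]), 'eef_pos': array([0.18175839, 0.49214539, 0.24772459]), 'orientation': array([ 1.75976822e-01,  9.84394083e-01, -6.57476358e-04, -1.22814274e-04]), 'contact_force': array([ 8.02208876e-01,  3.06921138e-04, -8.14541201e-01]), 'wrist_torque': array([-0.00836294,  0.05116391,  0.01302075]), 'finger_force': 0.0, 'finger_gap': 0.9992641574231738}
```

View pics/scene0.png

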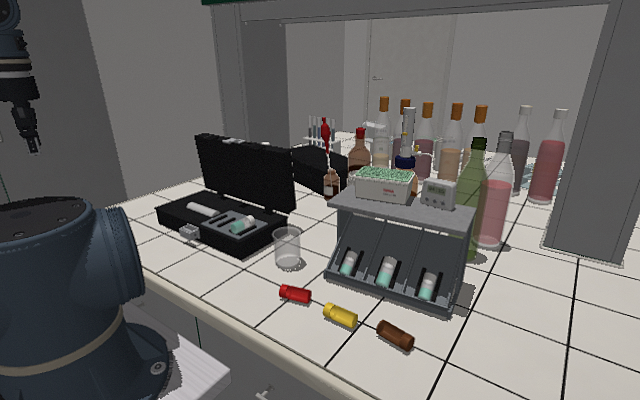

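View pics/top0.png

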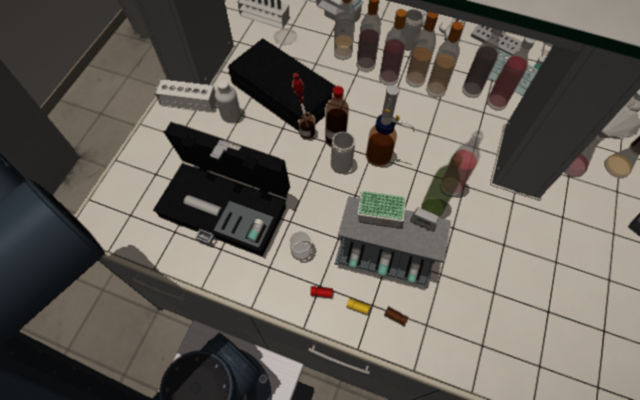

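The scene view shows three teal-bodied vials in the bin at (348,262), (386,270) and (428,284). The red (295,294), yellow (341,315) and brown (395,335) look-alikes lie on the bench. The case is at (230,200) with its lid upright. Next I'll enlarge the bin and measure.

```bash
python3 - <<'E'
from h import *
p,d=load('scene'); q,e=load('top')
a=cv2.resize(p[225:320,310:480],None,fx=4,fy=4,interpolation=3)
b=cv2.resize(q[225:290,330:450],(680,368),interpolation=3)
b=b[:200+20]
cv2.imwrite('pics/crop1.png',np.vstack([a,cv2.resize(q[225:275,330:450],(680,220),interpolation=3)])[:600,:,::-1])
for n in('scene','top'):
    p,d=load(n); C=cloud(n); hsv=cv2.cvtColor(p,cv2.COLOR_RGB2HSV)
    m=((hsv[...,0]>65)&(hsv[...,0]<100)&(hsv[...,1]>50)).astype(np.uint8)
    k,l,s,c=cv2.connectedComponentsWithStats(m)
    for i in range(1,k):
        if 15<s[i,4]<2000:
            X=C[(l==i)&(d>0)]; print(n,c[i].round(1),s[i],np.median(X,0).round(4), X.min(0).round(3),X.max(0).round(3))
# points
def P(n,u,v): 
    C=cloud(n); print(n,u,v,C[v,u].round(4))
for u,v in[(293,195),(196,137),(335,201),(472,217),(326,278),(449,312),(240,205),(288,262),(190,232)]: P('scene',u,v)
for u,v in[(175,127),(288,175),(187,163),(284,196),(245,225),(205,236),(155,205),(263,250),(340,240),(437,265),(302,246),(342,140)]: P('top',u,v)
E
```

```text
scene [218.3   1.2] [201   0  48   5 132] [0.818  0.5564 0.5975] [0.814 0.414 0.593] [1.804 1.843 0.755]
scene [386.2 172.9] [356 166  57  16 360] [ 0.5334 -0.2263  0.2266] [ 0.499 -0.275  0.221] [ 0.572 -0.164  0.228]
scene [  5.9 192.1] [  2 181   9  22  27] [ 0.323   1.462  -0.1207] [ 0.008  0.062 -0.169] [0.325 1.476 0.277]
scene [236.9 226.7] [231 220  13  15 125] [0.3972 0.0834 0.0718] [0.391 0.076 0.053] [0.417 0.1   0.082]
scene [345.2 268.9] [339 264  13  11  90] [ 0.435  -0.1939  0.0394] [ 0.427 -0.202  0.031] [ 0.445 -0.181  0.047]
scene [383.  278.8] [376 272  15  16 159] [ 0.4429 -0.2749  0.0433] [ 0.431 -0.285  0.031] [ 0.457 -0.26   0.052]
scene [424.7 292.9] [418 288  14  13 114] [ 0.4513 -0.3555  0.0403] [ 0.441 -0.364  0.031] [ 0.463 -0.343  0.047]
scene [197.6 330.4] [195 317   6  29  43] [ 0.2356  0.053  -0.1006] [ 0.233  0.047 -0.142] [ 0.238  0.055 -0.061]
top [537.5  65.7] [535  63   6   6  26] [ 1.3545 -0.5602  0.0351] [ 1.082 -0.57   0.018] [ 1.37  -0.506  0.273]
top [252.2 234.6] [247 229  12  12  91] [0.4017 0.0889 0.0771] [0.389 0.077 0.06 ] [0.415 0.108 0
[... 427 characters left out ...]
01 [ 0.4571 -0.1521  0.1739]
scene 472 217 [ 0.5356 -0.397   0.174 ]
scene 326 278 [ 0.4346 -0.1464 -0.0013]
scene 449 312 [ 0.4576 -0.4006  0.0142]
scene 240 205 [0.5243 0.207  0.0517]
scene 288 262 [ 0.4117 -0.0593  0.0194]
scene 190 232 [0.3535 0.2053 0.0405]
top 175 127 [0.5623 0.3719 0.2246]
top 288 175 [0.6464 0.09   0.0056]
top 187 163 [ 0.5779  0.4085 -0.0034]
top 284 196 [0.547  0.0575 0.0649]
top 245 225 [0.4273 0.1264 0.0563]
top 205 236 [0.3737 0.2382 0.0009]
top 155 205 [ 0.4101  0.4269 -0.0005]
top 263 250 [0.389  0.0586 0.0181]
top 340 240 [ 0.4886 -0.1352  0.0342]
top 437 265 [ 0.5294 -0.4136 -0.0033]
top 302 246 [ 0.4434 -0.0376  0.0071]
top 342 140 [ 0.777  -0.0366  0.0827]
```

View pics/crop1.png

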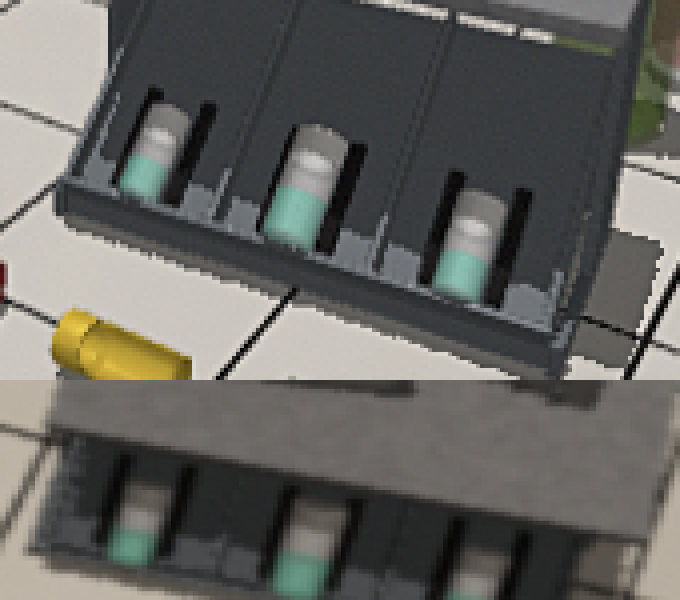

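The middle vial (386,270) is visibly thicker and longer than its neighbours at (348,262) and (428,284): 159 teal pixels against 90 and 114, and its top is higher. So the middle one is big_vial. Now I'll fit the geometry.

```bash
python3 - <<'E'
from h import *
from scipy.optimize import least_squares
yaw=0.1; ex=np.array([np.cos(yaw),np.sin(yaw),0]); ey=np.array([-ex[1],ex[0],0]); t=np.radians(35)
ax=ex*np.cos(t)+np.array([0,0,np.sin(t)]); nn=-ex*np.sin(t)+np.array([0,0,np.cos(t)])
c0=np.array([.455,-.274,.047])
for n in('scene','top'):
    C=cloud(n).reshape(-1,3); R=C-c0
    m=(abs(R@ey)<.011)&(abs(R@ax)<.022)&(R@nn>-.002)&(R@nn<.03); Q=R[m]
    f=least_squares(lambda s:np.hypot(Q@ey-s[0],Q@nn-s[1])-.0135,[0,0],loss='soft_l1',f_scale=.001)
    print(n,m.sum(),'lat,norm',f.x, 'rms',np.sqrt((f.fun**2).mean()))
    s=C-c0; k=(abs(s@ey)<.006)&(abs(s@ax)<.08)&(abs(s@nn)<.05)
    o=np.argsort((s@ax)[k]); print(np.c_[(s@ax)[k],(s@nn)[k]][o][::max(1,k.sum()//45)].round(4).tolist())
    # floor
    k=(abs(abs(s@ey)-.029)<.006)&(abs(s@ax)<.02)&(abs(s@nn)<.03); print('floor nn',np.median((s@nn)[k]),k.sum(), np.polyfit((s@ex)[k],(s@[0,0,1])[k],1))
    # board top / front edge
    k=(abs(C[:,2]-.174)<.004)&(abs(s@ey)<.12)&(s@ex<.15); print('board top min x', np.percentile((s@ex)[k],[0.5,2,5]))
    k=(C[:,2]>.155)&(C[:,2]<.175)&(abs(s@ey)<.1)&(s@ex>-.05)&(s@ex<.06); print('board pts x,z',np.c_[(s@ex)[k],C[k][:,2]][::max(1,k.sum()//12)].round(3).tolist())
    # lid face
    k=(C[:,2]>.08)&(C[:,2]<.21)&(C[:,0]>.45)&(C[:,0]<.65)&(C[:,1]>.08)&(C[:,1]<.38); Q=C[k]; 
    A=np.c_[Q[:,1:],np.ones(len(Q))]; w=np.ones(len(Q))>0
    for _ in range(8):
        co=np.linalg.lstsq(A[w],Q[w,0],rcond=None)[0]; r=abs(Q[:,0]-A@co); w=r<max(.003,np.median(r))
    print('lid x = ',co, w.sum(), 'z max',np.percentile(C[k][:,2],99), Q[w][:,1].min(),Q[w][:,1].max())
p,_=load('scene');q,_=load('top')
a=cv2.resize(p[130:255,150:300],(720,600),interpolation=3); cv2.imwrite('pics/crop2.png',a[:,:,::-1])
a=cv2.resize(q[115:260,145:300],(640,599),interpolation=3); cv2.imwrite('pics/crop3.png',a[:,:,::-1])
E
```

```text
scene 235 lat,norm [ 0.00297093 -0.00699814] rms 0.001207788494658254
[[-0.0799, -0.0045], [-0.0764, -0.0068], [-0.0727, -0.0089], [-0.068, -0.0133], [-0.0642, -0.0159], [-0.0605, -0.0159], [-0.0566, -0.021], [-0.052, -0.024], [-0.0484, -0.0256], [-0.0432, -0.0304], [-0.0391, -0.0333], [-0.0346, -0.0333], [-0.0328, -0.0286], [-0.0306, -0.0272], [-0.0284, -0.0261], [-0.0278, -0.0093], [-0.0273, -0.0233], [-0.0253, -0.0049], [-0.0237, -0.0008], [-0.0223, 0.0046], [-0.0197, 0.0066], [-0.0168, 0.0078], [-0.0138, 0.0065], [-0.0103, 0.0033], [-0.0074, 0.0065], [-0.004, 0.0066], [-0.0011, 0.005], [0.0022, 0.0045], [0.0059, 0.0061], [0.0091, 0.0059], [0.0118, 0.0058], [0.0152, 0.0038], [0.0177, 0.0097], [0.0219, 0.0058], [0.0246, 0.0078], [0.0279, 0.0054], [0.031, 0.008], [0.0347, 0.0064], [0.0471, -0.0198], [0.0502, -0.0184], [0.0548, -0.019], [0.0585, -0.0185], [0.0629, -0.021], [0.0667, -0.0193], [0.0705, -0.0191], [0.0751, -0.0208], [0.0786, -0.021]]
floor nn -0.020375681859259646 192 [ 0.7035996 -0.0248209]
board top min x [0.00325697 0.0041365  0.00496447]
board pts x,z [[0.054, 0.175]
[... 1112 characters left out ...]
84, 0.0085], [0.0198, 0.006], [0.0229, 0.0051], [0.0247, 0.0069], [0.0282, 0.0076], [0.0304, 0.0082], [0.032, 0.0066], [0.0339, 0.0036], [0.0345, -0.0086], [0.035, -0.0006], [0.0365, -0.0207], [0.0391, -0.0181], [0.0414, -0.0231], [0.0426, -0.0204]]
floor nn -0.018889360863022266 124 [ 0.65173709 -0.02230569]
board top min x [0.00180428 0.0028901  0.00486314]
board pts x,z [[0.057, 0.174], [0.054, 0.174], [0.026, 0.175], [0.042, 0.173], [0.047, 0.173], [0.043, 0.172], [0.031, 0.172], [0.021, 0.175], [0.021, 0.17], [0.028, 0.172], [0.013, 0.173], [0.019, 0.17], [0.003, 0.163]]
lid x =  [ 0.0170715  -0.08661266  0.55122679] 1566 z max 0.20888185574243506 0.08064979685704605 0.37986515658678477
```

View pics/crop3.png

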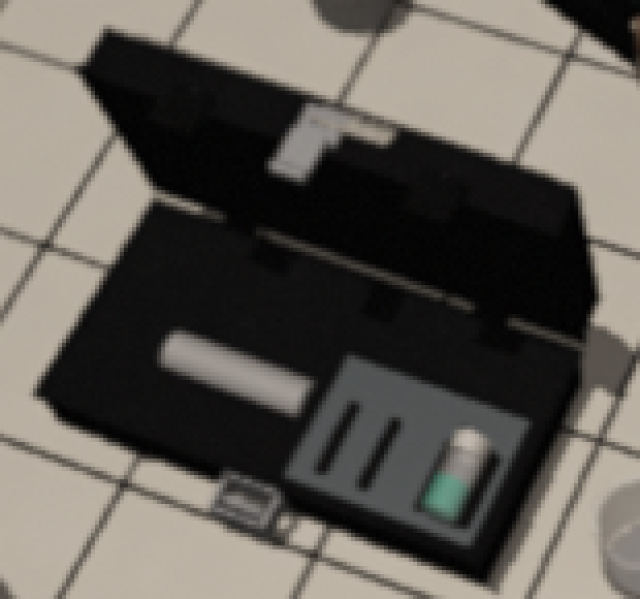

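Enlarged top view: empty saddle strips at crop (338,437) and (380,453), fixed vial at (458,475), catch at (248,500), lid upright with its hasp at (300,145). The board edge sits about 4 mm in front of the vial's centre, so a tilted tool really is needed, but the rows have no tilt term. I'll check the command's usage, then measure the saddle and plan.

```bash
python3 -m inch 2>&1 | head -20; python3 - <<'E'
from h import *
print([x for x in dir(arm) if x[0]!='_'],[x for x in dir(eyes) if x[0]!='_'])
# crop -> full px in top
f=lambda x,y:(145+x*155/640-.4,115+y*145/599-.4)
ends=[f(352,403),f(322,472),f(395,420),f(366,489)]
c=eyes.get_calibration('top');T=np.array(c['camera_from_world'])
def plane(uv,z):
    o=-T[:3,:3].T@T[:3,3]; r=world('top',[uv],1.)[0]-o; return o+r*(z-o[2])/r[2]
W=np.array([plane(e,.060) for e in ends]); print('strips',W.round(4)); print('mid',W.mean(0))
d=W[0]-W[1]+W[2]-W[3]; print('yaw strips',np.arctan2(d[1],d[0]))
for nm,q in dict(padTL=(347,355),padTR=(530,420),padBL=(288,473),padBR=(470,545)).items(): print(nm,plane(f(*q),.054).round(4))
for nm,q in dict(hl=(157,200),hr=(583,348)).items(): print(nm,plane(f(*q),.052).round(4))
for nm,q in dict(lidTL=(82,70),lidTR=(578,185)).items(): print(nm,plane(f(*q),.22).round(4))
print('catch',plane(f(248,500),.04))
E
```

```text
invalid input
['MotionError', 'hand_in', 'read_state'] ['get_calibration', 'grab_frame']
strips [[0.4468 0.1822 0.06  ]
 [0.393  0.1787 0.06  ]
 [0.4457 0.1491 0.06  ]
 [0.3924 0.1455 0.06  ]]
mid [0.41946498 0.1638662  0.06      ]
yaw strips 0.06716598829360639
padTL [0.4814 0.204  0.054 ]
padTR [0.4811 0.0645 0.054 ]
padBL [0.386  0.2021 0.054 ]
padBR [0.3826 0.0653 0.054 ]
hl [0.5475 0.3913 0.052 ]
hr [0.5463 0.0525 0.052 ]
lidTL [0.5414 0.3942 0.22  ]
lidTR [0.5748 0.0567 0.22  ]
catch [0.36268793 0.2240474  0.04      ]
```

```bash
python3 -m inch '-1 0 0 -55 0; -1 0 0 -55 0; -1 0 0 -50 0; -1 0 0 0 0'; python3 -m inch '-1 -45 -30 0 0; -1 -45 -30 0 0; -1 -45 -30 0 0; -1 -45 -30 0 0; -1 -45 -30 0 0; -1 -45 -30 0 0; -1 -45 -30 0 0; -1 -45 -30 0 0; -1 -45 -30 0 0; -1 0 0 0 0'; python3 -c "
from h import *
print(arm.read_state())"
```

```text
time_s: 0.6
eef_pos: [0.1822, 0.4934, 0.4116]
orientation: [0.176, 0.984, 0.003, 0.0]
contact_force: [0.3, -0.2, -0.9]
finger_gap: 0.996
finger_force: 0.0
time_s: 1.85
eef_pos: [0.4696, 0.0961, 0.4065]
orientation: [0.178, 0.984, -0.001, -0.001]
contact_force: [-1.1, -0.0, 0.0]
finger_gap: 1.0
finger_force: 0.0
{'time_s': 1.85, 'qpos': array([ 2.02218067e-01,  1.59060927e-01,  2.85723812e-01,  1.70020771e+00,
       -5.96775082e-04,  5.60746251e-01]), 'joint_vel': array([ 0.06567827, -0.0241776 , -0.01416575,  0.01625576,  0.02151782,
        0.04740727]), 'joint_torque': array([ -2.21473262, -47.03717351,  35.32907367,  -0.20568907,
        -0.31234408,  -0.69561979]), 'eef_pos': array([0.46961962, 0.09610501, 0.40652544]), 'orientation': array([ 1.78304927e-01,  9.83974276e-01, -7.88564506e-04, -1.16436872e-03]), 'contact_force': array([-1.14327063, -0.01981848,  0.0018149 ]), 'wrist_torque': array([ 0.03199615, -0.00057958, -0.01747272]), 'finger_force': 0.0, 'finger_gap': 0.9996645640448568}
```

```bash
python3 -m inch '-1 0 0 0 -0.152; -1 0 0 0 -0.152; -1 0 0 0 -0.152; -1 0 -48 0 0; -1 30 0 -40 0; -1 30 0 -40 0; -1 0 0 -40 0; -1 0 0 -40 0; -1 0 0 -40 0; -1 0 0 0 0'; python3 -c "
from h import *
s=arm.read_state();print(s['qpos'].round(3),s['eef_pos'],s['orientation'].round(4))"
```

```text
time_s: 3.1
eef_pos: [0.4131, 0.0457, 0.6013]
orientation: [-0.052, 0.999, 0.0, 0.006]
contact_force: [-0.5, 0.1, -0.1]
finger_gap: 0.999
finger_force: 0.0
[0.11  0.221 0.928 2.265 0.    0.007] [0.4131469  0.04574139 0.60131529] [-5.150e-02  9.987e-01  4.000e-04  6.100e-03]
```

```bash
python3 -m inch '-1 0 0 -40 0; -1 0 0 0 0'; python3 -c "
from h import *
s=arm.read_state();print(s['qpos'].round(3),s['eef_pos'],s['orientation'].round(4))"; python3 -m inch '-1 30 0 0 0; -1 30 0 0 0; -1 0 0 0 0';  python3 -c "
from h import *
s=arm.read_state();print(s['qpos'].round(3),s['eef_pos'],s['orientation'].round(4))"
```

```text
time_s: 3.35
eef_pos: [0.4036, 0.0442, 0.611]
orientation: [-0.051, 0.999, 0.001, 0.017]
contact_force: [0.5, -0.5, -0.9]
finger_gap: 0.994
finger_force: 0.0
[ 0.109  0.199  0.93   2.267 -0.     0.007] [0.40357411 0.04420435 0.61102692] [-0.0513  0.9985  0.001   0.0172]
time_s: 3.72
eef_pos: [0.3427, 0.0378, 0.6091]
orientation: [-0.051, 0.999, 0.001, 0.017]
contact_force: [0.5, 0.2, 0.3]
finger_gap: 1.006
finger_force: 0.0
[ 0.11   0.07   0.759  2.225 -0.     0.008] [0.34272536 0.03776257 0.60910795] [-0.0511  0.9985  0.001   0.0175]
```

Pushing against the wrist limit tilts the tool outward, and the tilt stays. I'll keep going until it reaches 35°.

```bash
cat > st.py <<'E'
from h import *
from scipy.spatial.transform import Rotation as R
s=arm.read_state();z=R.from_quat(s['orientation']).as_matrix()
print(round(s['time_s'],2),s['qpos'].round(3),s['eef_pos'].round(4),'tilt',np.degrees(np.arccos(-z[2,2])).round(2),'az',np.arctan2(z[1,2],z[0,2]).round(3),'x',z[:,0].round(3),'y',z[:,1].round(3),'z',z[:,2].round(3),'F',s['contact_force'].round(1),'gap',round(s['finger_gap'],3),round(s['finger_force'],1))
E
python3 -m inch '-1 0 0 -50 0; -1 0 0 -50 0; -1 0 0 -50 0; -1 0 0 -50 0; -1 0 0 0 0' >/dev/null; python3 st.py;  python3 -m inch '-1 0 0 -50 0; -1 0 0 -50 0; -1 0 0 -50 0; -1 0 0 0 0'>/dev/null; python3 st.py
```

```text
4.35 [ 0.11   0.024  0.884  2.267 -0.     0.007] [0.3211 0.0353 0.6613] tilt 9.43 az 0.109 x [-0.981 -0.101 -0.164] y [-0.102  0.995  0.001] z [ 0.163  0.018 -0.986] F [ 0.3 -0.5 -0.3] gap 1.0 0.0
4.85 [ 0.11  -0.04   0.923  2.267 -0.     0.007] [0.2939 0.0323 0.6931] tilt 15.28 az 0.109 x [-0.96  -0.098 -0.263] y [-0.102  0.995  0.002] z [ 0.262  0.029 -0.965] F [-0.2 -0.2  0.3] gap 1.0 0.0
```

```bash

python3 -m inch '-1 0 0 -50 0; -1 0 0 -50 0; -1 0 0 -50 0; -1 0 0 -50 0; -1 0 0 -50 0;-1 0 0 0 0' >/dev/null; python3 st.py;  python3 -m inch '-1 0 0 -50 0; -1 0 0 -50 0; -1 0 0 -50 0; -1 0 0 0 0'>/dev/null; python3 st.py
```

```text
5.6 [ 0.11  -0.16   0.97   2.267 -0.     0.007] [0.2339 0.0257 0.7404] tilt 24.88 az 0.109 x [-0.903 -0.092 -0.421] y [-0.103  0.995  0.003] z [ 0.418  0.046 -0.907] F [ 0.  -0.4 -1.1] gap 1.002 0.0
6.1 [ 0.109 -0.239  0.992  2.267  0.     0.007] [0.1903 0.0209 0.7644] tilt 30.65 az 0.11 x [-0.856 -0.087 -0.51 ] y [-0.103  0.995  0.004] z [ 0.507  0.056 -0.86 ] F [ 0.9  0.2 -0.7] gap 0.997 0.0
```

```bash

python3 -m inch '-1 0 0 -50 0; -1 0 0 -50 0;-1 0 0 -12 0;-1 0 0 0 0' >/dev/null; python3 st.py; python3 - <<'E'
from h import *
from scipy.spatial.transform import Rotation as R
s=arm.read_state();M=R.from_quat(s['orientation']).as_matrix()
V=np.array([.4626,-.2702,.0455]); g=V-M[:,2]*-.002  # TCP 2mm ahead of grasp pt
for off in(.15,.10):
    print(off,'shift to standoff, tool mm',(M.T@(g-M[:,2]*off-s['eef_pos'])*1000).round(1),g-M[:,2]*off)
E
```

```text
6.6 [ 0.16  -0.236  1.158  2.267 -0.068  0.028] [0.187  0.0102 0.8184] tilt 40.18 az 0.054 x [-0.759 -0.094 -0.644] y [-0.095  0.995 -0.034] z [ 0.644  0.035 -0.764] F [ 0.5 -0.9 -0.2] gap 1.0 0.0
0.15 shift to standoff, tool mm [ 315.2 -278.7  610.2] [ 0.36725353 -0.27539041  0.15857568]
0.1 shift to standoff, tool mm [ 315.2 -278.7  660.2] [ 0.39946517 -0.27363689  0.12037444]
```

```bash

python3 -m inch '-1 20 -17 39 0;-1 20 -17 39 0;-1 20 -17 39 0;-1 20 -17 39 0;-1 20 -17 39 0;-1 20 -17 39 0;0.1 20 -17 39 0;0.1 20 -17 39 0;0.1 0 0 0 0' >/dev/null; python3 st.py; python3 - <<'E'
from h import *
from scipy.spatial.transform import Rotation as R
s=arm.read_state();M=R.from_quat(s['orientation']).as_matrix()
V=np.array([.4626,-.2702,.0455])
print('shift tool mm to 120 standoff',(M.T@(V-M[:,2]*.12-s['eef_pos'])*1000).round(1))
E
```

```text
7.72 [-1.051 -0.448  0.177  1.898  0.512 -1.096] [ 0.2095 -0.0802  0.5887] tilt 33.54 az 0.04 x [-0.827 -0.117 -0.551] y [-0.109  0.993 -0.046] z [ 0.552  0.022 -0.834] F [0.2 0.4 2. ] gap 0.449 0.0
shift tool mm to 120 standoff [ 112.  -191.2  468.4]
```

```bash

python3 -m inch '0.1 0 0 45 0;0.1 0 0 45 0;0.1 0 0 45 0;0.1 0 0 0 0' >/dev/null; python3 st.py; python3 -m inch '0.1 14 -24 40 0;0.1 14 -24 40 0;0.1 14 -24 40 0;0.1 14 -24 40 0;0.1 0 0 0 0' >/dev/null; python3 st.py; python3 - <<'E'
from h import *
from scipy.spatial.transform import Rotation as R
s=arm.read_state();M=R.from_quat(s['orientation']).as_matrix()
V=np.array([.4626,-.2702,.0455])
print('shift tool mm to 120 standoff',(M.T@(V-M[:,2]*.12-s['eef_pos'])*1000).round(1))
E
```

```text
8.22 [-0.582 -0.52  -0.19   1.403  0.329 -0.633] [ 0.2851 -0.0755  0.4806] tilt 33.71 az 0.04 x [-0.824 -0.128 -0.552] y [-0.118  0.992 -0.053] z [ 0.555  0.022 -0.832] F [1.2 0.2 1. ] gap 0.449 0.0
8.85 [-0.799 -0.349 -0.52   0.978  0.424 -0.837] [ 0.3393 -0.1777  0.3227] tilt 33.73 az 0.035 x [-0.824 -0.123 -0.553] y [-0.113  0.992 -0.052] z [ 0.555  0.019 -0.832] F [-0.4  0.4  0.6] gap 0.452 0.0
shift tool mm to 120 standoff [ 63.  -91.2 177.1]
```

```bash

python3 -m inch '0.1 16 -23 44 0;0.1 16 -23 44 0;0.1 16 -23 44 0;0.1 15 -22 45 0;0.1 0 0 0 0;0.1 0 0 0 0' >/dev/null; python3 st.py; python3 - <<'E'
from h import *
from scipy.spatial.transform import Rotation as R
s=arm.read_state();M=R.from_quat(s['orientation']).as_matrix()
V=np.array([.4626,-.2702,.0455])
print('shift tool mm to 11 mm behind axis',(M.T@(V-M[:,2]*.011-s['eef_pos'])*1000).round(1))
p,d=grab('scene'); C=cloud('scene')
cv2.imwrite('pics/a1.png',cv2.resize(p[190:320,300:480],(800,578),interpolation=3)[:,:,::-1])
E
```

```text
9.6 [-0.865  0.005 -0.743  0.426  0.452 -0.907] [ 0.3976 -0.2717  0.1481] tilt 33.94 az 0.033 x [-0.822 -0.128 -0.555] y [-0.117  0.992 -0.056] z [ 0.558  0.019 -0.83 ] F [ 0.8 -0.2  0.8] gap 0.448 0.0
shift tool mm to 11 mm behind axis [  3.4  -0.3 110.4]
```

View pics/a1.png

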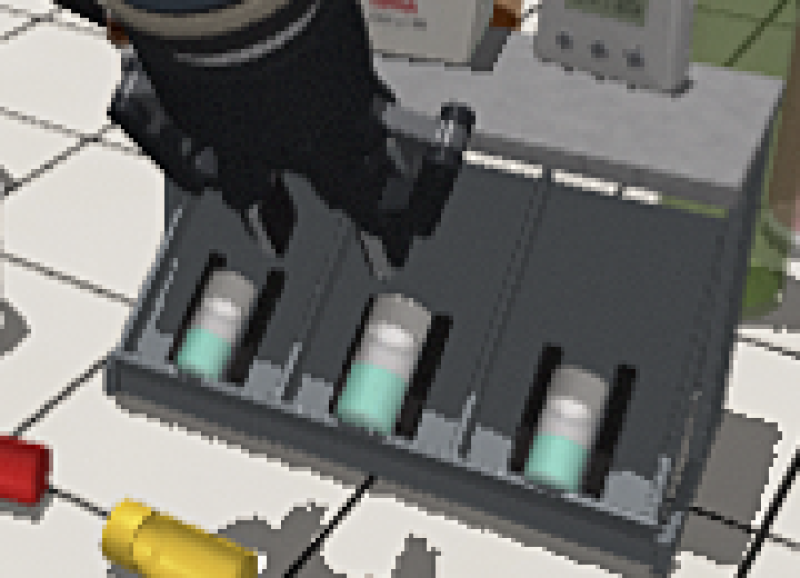

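The fingers, at crop (270,235) and (385,260), are on the approach line above the middle vial at crop (385,360). I'll advance along tool z.

```bash

python3 -m inch '0.1 3 0 30 0;0.1 0 0 30 0;0.1 0 0 25 0;0.1 0 0 10 0;0.1 0 0 0 0' >/dev/null; python3 st.py; python3 -m inch '0.1 0 0 6 0;0.1 0 0 6 0;0.1 0 0 3 0;0.1 0 0 0 0' >/dev/null; python3 st.py
python3 - <<'E'
from h import *
p,d=grab('scene'); 
cv2.imwrite('pics/a2.png',cv2.resize(p[210:310,310:460],(750,500),interpolation=3)[:,:,::-1])
E
```

```text
10.28 [-0.765  0.192 -0.829  0.113  0.412 -0.807] [ 0.4477 -0.2688  0.0663] tilt 33.91 az 0.035 x [-0.822 -0.129 -0.555] y [-0.118  0.991 -0.056] z [ 0.558  0.02  -0.83 ] F [ 0.6  0.2 -0.4] gap 0.451 0.0
10.78 [-0.75   0.226 -0.837  0.065  0.405 -0.793] [ 0.4556 -0.2682  0.0526] tilt 33.84 az 0.037 x [-0.822 -0.128 -0.554] y [-0.118  0.992 -0.055] z [ 0.556  0.02  -0.831] F [ 0.1  0.4 -0.4] gap 0.449 0.0
```

View pics/a2.png

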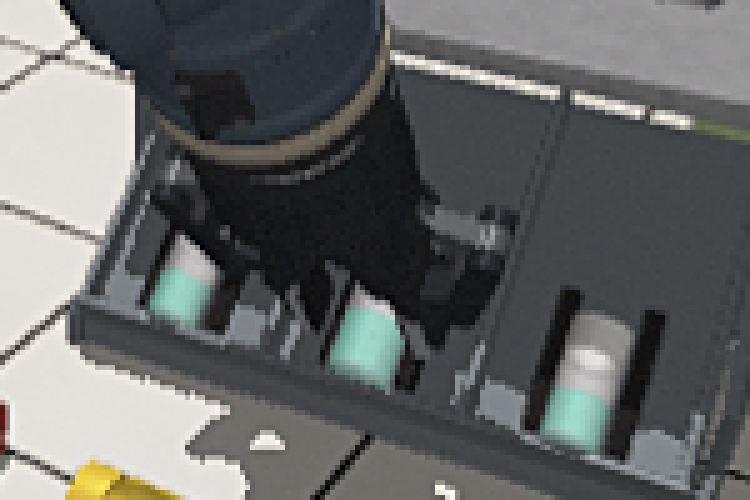

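The fingers straddle the vial (crop 325,300 and 430,330), so I'll close and lift along −z.

```bash

python3 -m inch '1 0 0 0 0;1 0 0 0 0;1 0 0 0 0;1 0 0 0 0' >/dev/null; python3 st.py; python3 -m inch '1 0 0 -10 0;1 0 0 -15 0;1 0 0 -30 0;1 0 0 -40 0;1 0 0 -45 0;1 0 0 0 0' >/dev/null; python3 st.py
```

```text
11.32 [-0.751  0.225 -0.836  0.064  0.403 -0.792] [ 0.4559 -0.2705  0.0537] tilt 33.89 az 0.028 x [-0.822 -0.128 -0.555] y [-0.115  0.992 -0.059] z [ 0.557  0.016 -0.83 ] F [-5.3 -7.4  4.9] gap 0.292 58.1
12.07 [-0.91  -0.048 -0.715  0.524  0.469 -0.953] [ 0.3773 -0.2721  0.1722] tilt 34.04 az 0.03 x [-0.821 -0.129 -0.557] y [-0.116  0.991 -0.059] z [ 0.559  0.017 -0.829] F [-0.3 -1.2 -1.2] gap 0.29 58.6
```

Vial gripped and lifted. Before going to the saddle I want the tool upright again, so I'll fit a simple planar arm model to the logged poses to see which joint limit would undo the tilt.

```bash
cat > kin.py <<'E'
import numpy as np
from scipy.optimize import least_squares
D=np.array([(.2387,-.0142,1.3192,.5246,.2477),(.159,.2857,1.7002,.4794,.4065),(.221,.928,2.265,.4157,.6013),(.199,.930,2.267,.406,.611),(.07,.759,2.225,.3448,.6091),(.024,.884,2.267,.323,.6613),(-.04,.923,2.267,.2957,.6931),(-.16,.97,2.267,.2353,.7404),(-.239,.992,2.267,.1914,.7644)])
def fk(p,q2,q3,q4):
    a,h,L1,L2,e,L3=p; f=q3-q2; s=q2-q3+q4
    return np.array([a+L1*np.sin(q2)+L2*np.cos(f)-e*np.sin(f)+L3*np.cos(s), h+L1*np.cos(q2)+L2*np.sin(f)+e*np.cos(f)-L3*np.sin(s)])
f=least_squares(lambda p:np.r_[(fk(p,*D[:,:3].T)-D[:,3:].T).ravel(),.05*(p-[0,.2,.4,.4,0,.25])*.02],[0,.2,.4,.4,0,.25])
p=f.x
if __name__=='__main__':
    print(p.round(4),abs(f.fun[:18]).max())
    for tilt in(34,20,10,0):
        for q2 in np.arange(-1.0,.4,.2):
            q4=np.pi/2-np.radians(tilt)-q2-1.14; print(tilt,q2.round(1),q4.round(2),fk(p,q2,-1.14,q4).round(3),end=' | ')
        print()
E
python3 kin.py
```

```text
[-1.000e-04  1.958e-01  5.712e-01  3.965e-01  2.530e-02  4.284e-01] 0.00018823541742962746
34 -1.0 0.84 [0.155 0.119] | 34 -0.8 0.64 [0.212 0.13 ] | 34 -0.6 0.44 [0.27 0.13] | 34 -0.4 0.24 [0.327 0.118] | 34 -0.2 0.04 [0.38  0.095] | 34 -0.0 -0.16 [0.428 0.062] | 34 0.2 -0.36 [0.468 0.02 ] | 
20 -1.0 1.08 [0.062 0.072] | 20 -0.8 0.88 [0.119 0.083] | 20 -0.6 0.68 [0.177 0.082] | 20 -0.4 0.48 [0.234 0.071] | 20 -0.2 0.28 [0.287 0.048] | 20 -0.0 0.08 [0.335 0.015] | 20 0.2 -0.12 [ 0.375 -0.027] | 
10 -1.0 1.26 [-0.01   0.052] | 10 -0.8 1.06 [0.047 0.063] | 10 -0.6 0.86 [0.105 0.063] | 10 -0.4 0.66 [0.162 0.051] | 10 -0.2 0.46 [0.215 0.028] | 10 -0.0 0.26 [ 0.263 -0.005] | 10 0.2 0.06 [ 0.303 -0.046] | 
0 -1.0 1.43 [-0.085  0.046] | 0 -0.8 1.23 [-0.028  0.057] | 0 -0.6 1.03 [0.03  0.057] | 0 -0.4 0.83 [0.087 0.045] | 0 -0.2 0.63 [0.141 0.022] | 0 -0.0 0.43 [ 0.188 -0.011] | 0 0.2 0.23 [ 0.229 -0.053] |
```

```bash

python3 -m inch '1 -6 43 -5 0;1 -6 43 -5 0;1 -6 43 -5 0;1 -6 43 -5 0;1 -6 43 -5 0;1 -6 43 -5 0;1 -6 43 -5 0;1 0 0 0 0' >/dev/null; python3 st.py
python3 - <<'E'
from h import *
p,d=grab('scene'); q,e=grab('top')
C=cloud('top'); hsv=cv2.cvtColor(q,cv2.COLOR_RGB2HSV)
for n,lo,hi in(('red',0,5),('yel',20,32)):
    m=(hsv[...,0]>=lo)&(hsv[...,0]<=hi)&(hsv[...,1]>150)&(hsv[...,2]>90)&(abs(C[...,0]-.4)<.2)&(C[...,1]<0)&(C[...,2]<.05); print(n,np.median(C[m],0))
a=cv2.resize(p[80:280,220:460],(600,500)); cv2.imwrite('pics/a3.png',cv2.resize(p[130:290,200:400],(750,600),interpolation=3)[:,:,::-1])
E
```

```text
13.07 [ 0.109 -0.445 -0.9    0.527 -0.034 -0.047] [0.3574 0.0292 0.2037] tilt 33.78 az 0.047 x [-0.822 -0.137 -0.553] y [-0.128  0.99  -0.054] z [ 0.555  0.026 -0.831] F [ 0.2 -0.1 -0.1] gap 0.29 58.7
red [ 0.33329787 -0.13828569  0.02419028]
yel [ 0.33273276 -0.24294305  0.02325682]
```

View pics/a3.png

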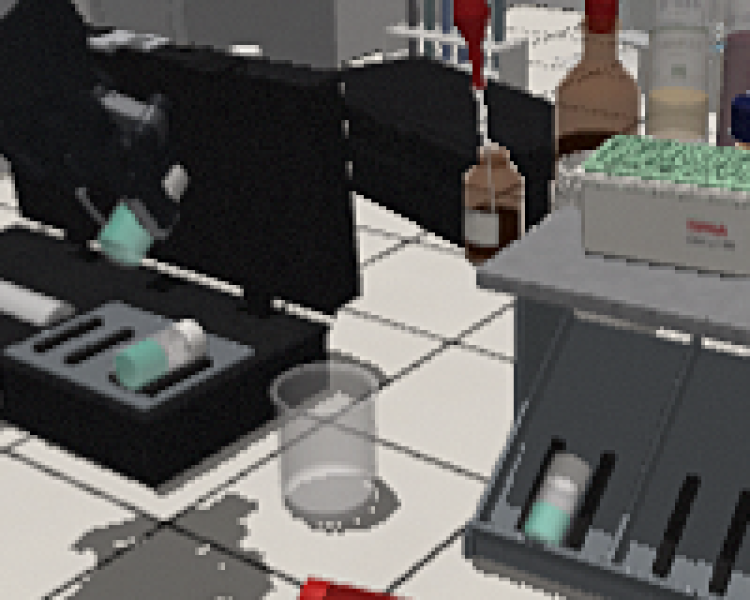

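The vial is held squarely (teal foot at crop (125,235), cap at (175,180)), and the source compartment is empty. Next I'll fold the elbow to its limit so the tool comes back toward vertical.

```bash

python3 -m inch '1 30 0 20 0;1 30 0 20 0;1 0 0 0 0' >/dev/null; python3 st.py
python3 -m inch '1 30 0 0 0;1 0 0 0 0' >/dev/null; python3 st.py
python3 -m inch '1 30 0 0 0;1 0 0 0 0' >/dev/null; python3 st.py
```

```text
13.55 [ 0.066 -0.422 -1.088  0.322 -0.02  -0.07 ] [0.3281 0.0162 0.1343] tilt 33.4 az 0.031 x [-0.827 -0.125 -0.548] y [-0.114  0.992 -0.055] z [ 0.55   0.017 -0.835] F [ 0.9 -0.8  0.5] gap 0.289 58.6
13.8 [ 0.055 -0.464 -1.139  0.306 -0.012 -0.081] [0.307  0.0133 0.1227] tilt 33.77 az 0.033 x [-0.823 -0.126 -0.553] y [-0.115  0.992 -0.055] z [ 0.556  0.018 -0.831] F [0.4 0.6 0.2] gap 0.29 58.7
14.05 [ 3.700e-02 -5.230e-01 -1.138e+00  3.780e-01 -1.000e-03 -9.700e-02] [0.2857 0.0101 0.1234] tilt 33.04 az 0.034 x [-0.83  -0.127 -0.543] y [-0.117  0.992 -0.054] z [ 0.545  0.019 -0.838] F [0.6 0.3 0.2] gap 0.291 58.6
```

```bash

python3 -m inch '1 15 0 25 0;1 15 0 25 0;1 0 0 0 0' >/dev/null; python3 st.py
python3 -m inch '1 50 0 0 0;1 0 0 0 0' >/dev/null; python3 st.py
```

```text
14.43 [ 0.014 -0.425 -1.138  0.321  0.011 -0.117] [0.2991 0.0075 0.108 ] tilt 30.77 az 0.036 x [-0.851 -0.129 -0.509] y [-0.12   0.992 -0.05 ] z [ 0.511  0.018 -0.859] F [-0.   0.2 -0.5] gap 0.292 58.5
14.68 [-0.048 -0.538 -1.141  0.453  0.043 -0.171] [ 2.587e-01 -1.000e-04  1.099e-01] tilt 29.6 az 0.038 x [-0.861 -0.129 -0.492] y [-0.121  0.991 -0.047] z [ 0.494  0.019 -0.869] F [ 0.7 -0.6  0.1] gap 0.292 58.6
```

```bash

python3 -m inch '1 35 5 45 0;1 35 5 45 0;1 0 0 0 0' >/dev/null; python3 st.py
python3 -m inch '1 55 5 20 0;1 55 5 20 0;1 0 0 0 0' >/dev/null; python3 st.py
```

```text
15.05 [-0.053 -0.42  -1.14   0.411  0.045 -0.18 ] [ 0.2642 -0.001   0.0882] tilt 25.39 az 0.052 x [-0.895 -0.131 -0.427] y [-0.128  0.991 -0.036] z [ 0.428  0.022 -0.903] F [-1.  -0.7 -0.3] gap 0.292 58.6
15.43 [-0.257 -0.594 -1.141  0.648  0.124 -0.368] [ 0.1908 -0.0129  0.0883] tilt 22.66 az 0.071 x [-0.914 -0.129 -0.384] y [-0.13   0.991 -0.025] z [ 0.384  0.027 -0.923] F [0.9 0.7 0.9] gap 0.289 58.7
```

```bash

python3 -m inch '1 22 5 56 0;1 22 5 56 0;1 0 0 0 0' >/dev/null; python3 st.py
```

```text
15.8 [-0.254 -0.417 -1.14   0.542  0.123 -0.377] [ 0.2128 -0.0185  0.0686] tilt 18.86 az 0.135 x [-0.937 -0.135 -0.323] y [-0.142  0.99  -0.003] z [ 0.32   0.043 -0.946] F [-0.2  0.3 -0.9] gap 0.293 58.7
```

```bash

python3 -m inch '1 22 3 56 0;1 18 3 40 0;1 0 0 0 0' >/dev/null; python3 st.py
```

```text
16.18 [-0.276 -0.233 -1.14   0.424  0.128 -0.407] [ 0.234  -0.0281  0.0412] tilt 15.52 az 0.219 x [-0.954 -0.138 -0.267] y [-0.148  0.989  0.019] z [ 0.261  0.058 -0.964] F [-0.  -0.5 -0.3] gap 0.294 58.7
```

```bash

python3 -m inch '1 -12 1 -45 0.05;1 -12 1 -45 0.05;1 -12 1 -45 0.05;1 0 0 0 0' >/dev/null; python3 st.py
cat > go.py <<'E'
from h import *
import sys
from scipy.spatial.transform import Rotation as R
s=arm.read_state();M=R.from_quat(s['orientation']).as_matrix()
print('tool mm',(M.T@(np.array(list(map(float,sys.argv[1:4])))-s['eef_pos'])*1000).round(1))
E
python3 go.py .4155 .163 .16
```

```text
16.68 [-0.288 -0.458 -0.803  0.978  0.13  -0.268] [ 0.2338 -0.03    0.1847] tilt 15.97 az 0.204 x [-0.963  0.011 -0.269] y [-0.004  0.998  0.057] z [ 0.269  0.056 -0.961] F [ 0.2  0.2 -0.3] gap 0.292 58.6
tool mm [-166.2  190.5   83.5]
```

```bash

python3 -m inch '1 -33 38 17 0;1 -33 38 17 0;1 -33 38 17 0;1 -33 38 17 0;1 -33 38 16 0;1 0 0 0 0;1 0 0 0 0' >/dev/null; python3 st.py; python3 go.py .4155 .163 .13
python3 - <<'E'
from h import *
for n in('scene','top'):
    p,d=grab(n); C=cloud(n); hsv=cv2.cvtColor(p,cv2.COLOR_RGB2HSV)
    m=((hsv[...,0]>65)&(hsv[...,0]<100)&(hsv[...,1]>50)&(C[...,2]>.1)&(C[...,2]<.2)&(abs(C[...,0]-.4)<.06)&(abs(C[...,1]-.16)<.05))
    v,u=np.nonzero(m); print(n,m.sum(),u.mean(),v.mean(),np.median(C[m],0).round(4),np.percentile(C[m],[3,97],axis=0).round(4).tolist())
    if n=='scene': cv2.imwrite('pics/a4.png',cv2.resize(p[130:250,150:300],(750,600),interpolation=3)[:,:,::-1])
E
```

```text
17.55 [ 0.393 -0.042 -0.629  0.719 -0.047  0.389] [0.4042 0.1527 0.1549] tilt 15.39 az 0.216 x [-0.966  0.01  -0.259] y [-0.005  0.998  0.057] z [ 0.259  0.057 -0.964] F [-0.9 -0.2  0.2] gap 0.291 58.7
tool mm [-4.4  8.8 27.6]
scene 105 210.94285714285715 192.92380952380952 [0.3853 0.1482 0.1467] [[0.379, 0.1347, 0.1324], [0.4022, 0.1651, 0.1585]]
top 40 224.6 221.625 [0.382  0.1486 0.1502] [[0.3755, 0.1281, 0.1427], [0.3889, 0.1617, 0.1945]]
```

View pics/a4.png

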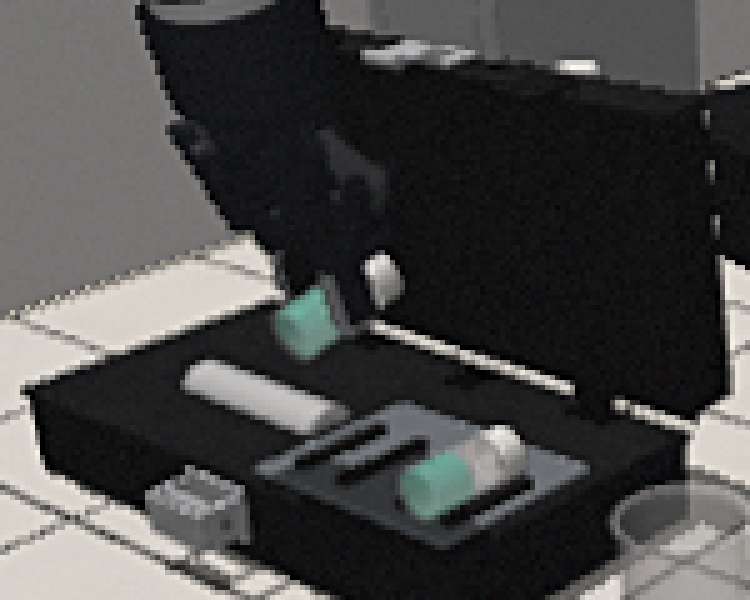

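The vial is carried about 15° nose-up beside the fixed vial and above the left saddle (crop (340,310); saddle strips at (340,445) and (382,460)). I'll centre it and come down.

```bash

python3 -m inch '1 2 4 28 0;1 2 4 28 0;1 0 0 0 0;1 0 0 0 0' >/dev/null; python3 st.py; python3 go.py .4148 .1634 .09
python3 - <<'E'
from h import *
p,d=grab('top'); C=cloud('top'); hsv=cv2.cvtColor(p,cv2.COLOR_RGB2HSV)
a=p[205:255,205:275]; cv2.imwrite('pics/a5.png',np.hstack([cv2.resize(a,(420,300),interpolation=3),cv2.resize(load('scene')[0][:1,:1],(1,300))])[:,:,::-1])
p,d=grab('scene'); C=cloud('scene'); hsv=cv2.cvtColor(p,cv2.COLOR_RGB2HSV)
m=((hsv[...,0]>65)&(hsv[...,0]<100)&(hsv[...,1]>50)&(abs(C[...,0]-.4)<.06)&(abs(C[...,1]-.16)<.04)&(C[...,2]<.2)&(C[...,2]>.06)); Q=C[m]; print(m.sum(),np.median(Q,0),np.percentile(Q,[3,97],axis=0))
a=cv2.imread('pics/a5.png'); b=cv2.resize(p[165:235,180:250],(300,300),interpolation=3)[:,:,::-1]
cv2.imwrite('pics/a5.png',np.hstack([a[:,:420],b]))
E
```

```text
18.15 [ 0.408  0.048 -0.702  0.554 -0.051  0.405] [0.4166 0.1638 0.102 ] tilt 15.55 az 0.216 x [-0.965  0.012 -0.262] y [-0.004  0.998  0.059] z [ 0.262  0.057 -0.963] F [ 0.3 -0.3 -1.1] gap 0.291 58.7
tool mm [ 4.9 -1.1 11.1]
95 [0.39802806 0.15942656 0.09588649] [[0.38497776 0.13774482 0.07783064]
 [0.41389201 0.17724357 0.16642135]]
```

View pics/a5.png

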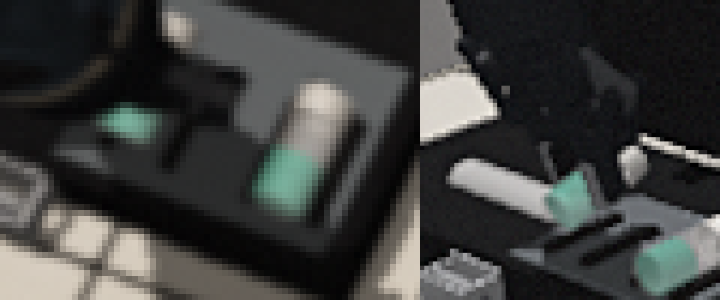

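The foot sits about 1 mm from the lateral line of the saddle, judging from the fixed vial 75 mm to its right. I'll lower it slowly.

```bash

python3 -m inch '1 2 -1 5 0;1 2 -1 5 0;1 0.5 0 2 0;1 0 0 0 0' >/dev/null; python3 st.py
python3 -m inch '1 0.5 0 2 0;1 0.5 0 2 0;1 0 0 0 0' >/dev/null; python3 st.py
python3 -m inch '1 0.5 0 2 0;1 0 0 0 0' >/dev/null; python3 st.py
```

```text
18.75 [ 0.407  0.067 -0.728  0.511 -0.051  0.404] [0.4154 0.163  0.0879] tilt 15.48 az 0.216 x [-0.965  0.011 -0.261] y [-0.004  0.998  0.058] z [ 0.261  0.057 -0.964] F [ 0.3  0.  -0.6] gap 0.29 58.7
19.12 [ 0.407  0.073 -0.734  0.498 -0.051  0.404] [0.4159 0.1634 0.0842] tilt 15.54 az 0.216 x [-0.965  0.011 -0.261] y [-0.004  0.998  0.058] z [ 0.262  0.058 -0.963] F [ 0.3 -1.   1.9] gap 0.291 59.1
19.38 [ 0.407  0.075 -0.735  0.49  -0.052  0.404] [0.4179 0.1639 0.0835] tilt 15.78 az 0.215 x [-0.964  0.012 -0.265] y [-0.004  0.998  0.059] z [ 0.266  0.058 -0.962] F [ 3.1 -2.   8.3] gap 0.289 58.8
```

```bash

python3 -m inch '1 0.5 0 2 0;1 0 0 0 0' >/dev/null; python3 st.py
python3 -m inch '1 0.5 0 2 0;1 0 0 0 0' >/dev/null; python3 st.py
```

```text
19.62 [ 0.408  0.078 -0.738  0.483 -0.052  0.405] [0.4187 0.1643 0.0821] tilt 15.88 az 0.216 x [-0.964  0.012 -0.267] y [-0.004  0.998  0.06 ] z [ 0.267  0.059 -0.962] F [ 1.  -2.  14.9] gap 0.288 60.1
19.88 [ 0.408  0.081 -0.741  0.476 -0.052  0.405] [0.419  0.1645 0.0802] tilt 15.92 az 0.216 x [-0.963  0.012 -0.268] y [-0.004  0.998  0.06 ] z [ 0.268  0.059 -0.962] F [ 2.2 -2.8 15.2] gap 0.29 61.4
```

```bash

python3 -m inch '1 2 0 1.5 0;1 2 0 1.5 0;1 0 0 0 0' >/dev/null; python3 st.py
python3 -m inch '1 1 0 1 0;1 0 0 0 0' >/dev/null; python3 st.py
```

```text
20.25 [ 0.411  0.081 -0.749  0.462 -0.056  0.408] [0.4188 0.1648 0.0785] tilt 16.28 az 0.209 x [-0.962  0.013 -0.274] y [-0.003  0.998  0.06 ] z [ 0.274  0.058 -0.96 ] F [ 2.9 -8.7 32.5] gap 0.292 74.7
20.5 [ 0.412  0.08  -0.751  0.459 -0.057  0.409] [0.4189 0.1648 0.0783] tilt 16.4 az 0.207 x [-0.961  0.014 -0.276] y [-0.003  0.998  0.059] z [ 0.276  0.058 -0.959] F [ -1.  -10.5  46. ] gap 0.292 80.6
```

```bash

python3 -m inch '1 -0.5 0 -2 0;1 -0.5 0 -1 0;1 0 0 0 0' >/dev/null; python3 st.py
cat > vial.py <<'E'
from h import *
for n in('scene','top'):
    p,d=grab(n); C=cloud(n); hsv=cv2.cvtColor(p,cv2.COLOR_RGB2HSV)
    for nm,m in(('teal',(hsv[...,0]>65)&(hsv[...,0]<100)&(hsv[...,1]>50)),('white',(hsv[...,1]<60)&(hsv[...,2]>110))):
        for o in(.164,.089):
            k=m&(C[...,0]>.37)&(C[...,0]<.47)&(abs(C[...,1]-o)<.025)&(C[...,2]<.13)&(C[...,2]>.058); Q=C[k]
            if k.sum()>3: print(n,nm,o,k.sum(),np.median(Q,0).round(4),np.percentile(Q,[4,96],axis=0).round(4).tolist())
E
python3 vial.py
```

```text
20.88 [ 0.412  0.078 -0.749  0.468 -0.053  0.409] [0.4165 0.1651 0.0789] tilt 16.05 az 0.218 x [-0.963  0.012 -0.27 ] y [-0.004  0.998  0.061] z [ 0.27   0.06  -0.961] F [ 5.8  0.1 15.3] gap 0.291 68.6
scene teal 0.164 94 [0.3949 0.1604 0.075 ] [[0.3905, 0.1512, 0.062], [0.4113, 0.1774, 0.0868]]
scene teal 0.089 118 [0.3978 0.0835 0.0724] [[0.3919, 0.077, 0.0591], [0.414, 0.0972, 0.0805]]
scene white 0.164 65 [0.4071 0.1543 0.0706] [[0.3911, 0.1512, 0.0606], [0.4479, 0.1679, 0.0838]]
scene white 0.089 170 [0.4272 0.0802 0.0729] [[0.3933, 0.0763, 0.0607], [0.449, 0.0952, 0.0807]]
top teal 0.164 34 [0.391  0.1578 0.0784] [[0.3861, 0.1412, 0.0697], [0.3988, 0.1702, 0.1209]]
top teal 0.089 93 [0.4014 0.0894 0.0778] [[0.3892, 0.0791, 0.0669], [0.4126, 0.1026, 0.0839]]
top white 0.164 22 [0.4414 0.159  0.0845] [[0.4276, 0.1549, 0.0731], [0.4489, 0.1678, 0.0874]]
top white 0.089 105 [0.4322 0.0875 0.0769] [[0.4137, 0.0798, 0.0698], [0.4488, 0.0995, 0.0832]]
```

The x extent matches the fixed vial and the cap end is only about 4 mm high. I'll release gradually.

```bash

python3 -m inch '0.40 0 0 0 0;0.37 0 0 0 0;0.35 0 0 0 0;0.33 0 0 0 0;0.31 0 0 0 0;0.28 0 0 0 0;0.25 0 0 0 0;0.2 0 0 0 0;0.1 0 0 0 0;0.1 0 0 0 0' >/dev/null; python3 st.py; python3 vial.py
```

```text
22.23 [ 0.412  0.08  -0.751  0.47  -0.052  0.409] [0.4142 0.1649 0.0774] tilt 15.77 az 0.221 x [-0.964  0.011 -0.265] y [-0.005  0.998  0.061] z [ 0.265  0.06  -0.962] F [2.2 2.4 7.4] gap 0.445 3.5
scene teal 0.164 100 [0.3958 0.1598 0.0729] [[0.3912, 0.1529, 0.0599], [0.4089, 0.173, 0.0806]]
scene teal 0.089 126 [0.3979 0.0835 0.0722] [[0.392, 0.0772, 0.0594], [0.4136, 0.0973, 0.0812]]
scene white 0.164 57 [0.439  0.1543 0.0669] [[0.392, 0.1524, 0.0599], [0.451, 0.1608, 0.0774]]
scene white 0.089 167 [0.4278 0.0804 0.073 ] [[0.3934, 0.0769, 0.0611], [0.4493, 0.0953, 0.0806]]
top teal 0.164 21 [0.3905 0.1593 0.076 ] [[0.3864, 0.1515, 0.0688], [0.3972, 0.1666, 0.0906]]
top teal 0.089 94 [0.4018 0.0896 0.0769] [[0.3894, 0.0789, 0.0662], [0.414, 0.1031, 0.0824]]
top white 0.164 26 [0.4431 0.1593 0.0769] [[0.4366, 0.1542, 0.0718], [0.4482, 0.1667, 0.0808]]
top white 0.089 103 [0.4316 0.0878 0.0774] [[0.4146, 0.0795, 0.0709], [0.4481, 0.0999, 0.082]]
```

The vial now lies level (cap top at 81 mm, same as the fixed vial). I'll retract and plan the lid closure.

```bash

python3 -m inch '0.1 0 0 -5 0;0.1 0 0 -15 0;0.1 0 0 -40 0;0.1 -15 0 -55 0;1 -15 0 -55 0;1 -15 0 -55 0;1 0 0 0 0' >/dev/null; python3 st.py; python3 vial.py | grep 0.164
python3 - <<'E'
from h import *
from scipy.spatial.transform import Rotation as R
s=arm.read_state();M=R.from_quat(s['orientation']).as_matrix()
C=cloud('scene'); k=(C[...,2]>.1)&(C[...,0]>.48)&(C[...,0]<.66)&(C[...,1]>.07)&(C[...,1]<.39); Q=C[k]; print('lid z pct',np.percentile(Q[:,2],[90,97,99.5]))
C=cloud('top'); k=(C[...,2]>.19)&(C[...,0]>.48)&(C[...,0]<.64)&(C[...,1]>.26)&(C[...,1]<.37); Q=C[k]; print('lid top pts x',np.percentile(Q[:,0],[3,25,50,75,97]),'z',np.percentile(Q[:,2],[3,50,97]))
H=np.array([.547-.0155*.04,.18,.052]); 
def P(t,S): return H+S*np.array([-np.cos(t),0,np.sin(t)])+.044*np.array([np.sin(t),0,np.cos(t)])
off=M@[.011,0,.017]; tcp=lambda t,S,c=0:P(t,S)+c*np.array([np.sin(t),0,np.cos(t)])-off
a=tcp(1.48,.145,.018); print('entry',a,'above',(M.T@(a+[0,0,.1]-s['eef_pos'])*1000).round(),'then down',(M.T@[0,0,-.1]*1000).round())
ts=[1.48]+list(np.arange(1.38,-.01,-.115)); pr=a
for t in ts:
    x=tcp(t,.155 if t<1.3 else .145); print(round(t,3),x.round(3),(M.T@(x-pr)*1000).round(1)); pr=x
E
```

```text
23.2 [ 0.394 -0.149 -0.313  1.134 -0.047  0.392] [0.3982 0.1507 0.3088] tilt 15.89 az 0.22 x [-0.964  0.012 -0.267] y [-0.004  0.998  0.061] z [ 0.267  0.06  -0.962] F [-0.2  0.  -0.6] gap -0.002 0.0
scene teal 0.164 106 [0.3979 0.1582 0.0723] [[0.3916, 0.1527, 0.0596], [0.4129, 0.1731, 0.0798]]
scene white 0.164 155 [0.4273 0.1552 0.0714] [[0.3928, 0.1522, 0.0603], [0.4501, 0.1693, 0.0807]]
top teal 0.164 86 [0.4001 0.1633 0.0775] [[0.3882, 0.1545, 0.0679], [0.4117, 0.1764, 0.083]]
top white 0.164 104 [0.4321 0.1629 0.0771] [[0.414, 0.1545, 0.0698], [0.4473, 0.1758, 0.083]]
lid z pct [0.22561685 0.22996333 0.23612295]
lid top pts x [0.53649622 0.54015396 0.55317778 0.56496931 0.57827805] z [0.19992687 0.22477397 0.22929969]
entry [0.60115591 0.17889862 0.22127562] above [-202.   29.   39.] then down [26. -6. 96.]
1.48 [0.583 0.179 0.22 ] [17.7 -0.  -3.1]
1.38 [0.568 0.179 0.222] [13.8  0.2 -6.1]
1.265 [0.548 0.179 0.232] [ 17.    0.7 -15.3]
1.15 [0.529 0.179 0.231] [18.2 -0.  -3.3]
1.035 [0.511 0.179 0.227] [18.5 -0.1 -1.2]
0.92 [0.494 0.179 0.221] [18.5 -0.3  1. ]
0.805 [0.477 0.179 0.213] [18.3 -0.4  3.1]
0.69 [0.461 0.179 0.204] [17.8 -0.5  5.1]
0.575 [0.446 0.179 0.192] [17.1 -0.6  7.1]
0.46 [0.433 0.179 0.179] [16.1 -0.7  9.1]
0.345 [0.422 0.179 0.165] [15.  -0.8 10.8]
0.23 [0.412 0.179 0.149] [13.6 -0.9 12.5]
0.115 [0.404 0.179 0.133] [12.1 -0.9 14. ]
0.0 [0.398 0.179 0.115] [10.4 -1.  15.3]
```

The vial matches the fixed one's pose. Now I'll take the closed fingers over the lid and down behind it.

```bash

python3 -m inch '1 -40 6 8 0;1 -40 6 8 0;1 -40 6 8 0;1 -41 6 8 0;1 -41 5 7 0;1 0 0 0 0;1 0 0 0 0' >/dev/null; python3 st.py; python3 go.py .603 .179 .223
```

```text
24.18 [ 0.3    0.207  0.087  1.185 -0.022  0.301] [0.6007 0.179  0.3192] tilt 15.29 az 0.215 x [-0.966  0.011 -0.257] y [-0.004  0.998  0.057] z [ 0.258  0.056 -0.965] F [-0.6 -0.   0.2] gap -0.0 0.0
tool mm [22.5 -5.5 93.4]
```

```bash

python3 -m inch '1 7 -2 31 0;1 7 -2 31 0;1 8 -2 31 0;1 0 0 0 0' >/dev/null; python3 st.py; python3 -m inch '1 18 0 -3 0;1 14 0 -6 0;1 0 0 0 0' >/dev/null; python3 st.py; python3 go.py .568 .179 .222
```

```text
24.68 [ 0.298  0.239 -0.116  0.951 -0.022  0.298] [0.602  0.1782 0.223 ] tilt 15.2 az 0.215 x [-0.967  0.011 -0.256] y [-0.004  0.998  0.057] z [ 0.256  0.056 -0.965] F [ 0.4 -0.1  0.4] gap 0.002 0.0
25.05 [ 0.316  0.183 -0.18   0.936 -0.026  0.316] [0.5709 0.1789 0.2276] tilt 15.61 az 0.218 x [-0.965  0.011 -0.262] y [-0.005  0.998  0.059] z [ 0.263  0.058 -0.963] F [ 0.  -0.1 -0.5] gap -0.003 0.0
tool mm [ 4.3 -0.2  4.6]
```

```bash

python3 -m inch '1 17 0 -10 0;1 18 0 -3 0;1 18 0 -1 0' ; python3 -m inch '1 18 0 1 0;1 18 0 3 0;1 18 0 5 0;1 0 0 0 0' >/dev/null; python3 st.py; python3 - <<'E'
from h import *
p,d=grab('scene'); cv2.imwrite('pics/a6.png',cv2.resize(p[90:250,140:320],(675,600),interpolation=3)[:,:,::-1])
E
```

```text
time_s: 25.42
eef_pos: [0.5168, 0.1787, 0.2268]
orientation: [0.002, 0.991, 0.03, 0.133]
contact_force: [2.6, 1.4, 0.9]
finger_gap: -0.001
finger_force: 1.4
25.93 [ 0.395  0.034 -0.42   0.851 -0.047  0.392] [0.4657 0.1795 0.2028] tilt 15.46 az 0.217 x [-0.966  0.011 -0.26 ] y [-0.005  0.998  0.058] z [ 0.26   0.057 -0.964] F [ 0.3 -0.8  0.5] gap -0.001 0.0
```

View pics/a6.png

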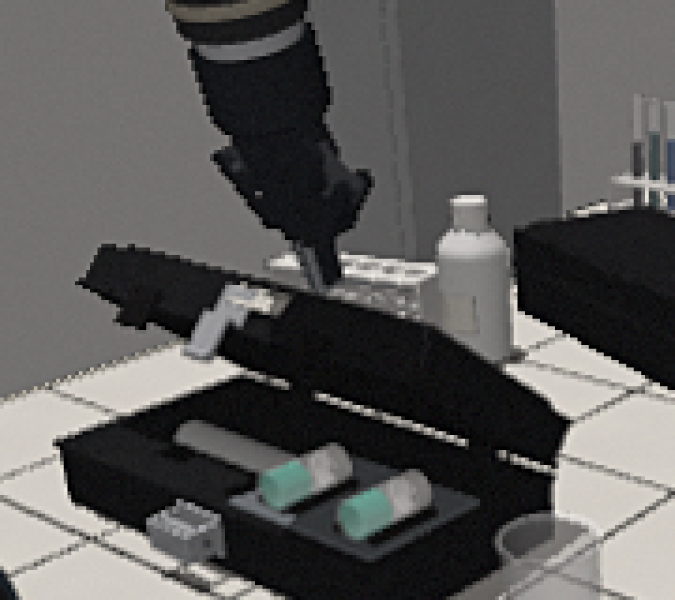

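The lid is about 40° open and following the fingers (tip at crop (320,285)). The vial lies in its saddle at (305,475), beside the fixed one at (385,505). I'll continue the arc.

```bash

python3 -m inch '1 17 0 7 0;1 16 0 9 0;1 15 0 11 0;1 14 -1 12 0;1 0 0 0 0' >/dev/null; python3 st.py; python3 go.py .404 .179 .133;python3 go.py .398 .179 .115
```

```text
26.6 [ 0.45   0.007 -0.601  0.701 -0.062  0.445] [0.417  0.1814 0.1486] tilt 15.42 az 0.216 x [-0.966  0.011 -0.26 ] y [-0.004  0.998  0.058] z [ 0.26   0.057 -0.964] F [ 0.4  0.5 -0.2] gap -0.002 0.0
tool mm [16.6 -3.2 11.5]
tool mm [27.1 -4.2 27.3]
```

```bash

python3 -m inch '1 9 -1 6 0;1 8 -1 6 0;1 0 0 0 0' >/dev/null; python3 st.py; python3 -m inch '1 5 0 5 0;1 3 0 4 0;1 0 0 0 0' >/dev/null; python3 st.py; python3 -m inch '1 1 0 3 0;1 0 0 0 0' >/dev/null; python3 st.py
```

```text
26.98 [ 0.463  0.003 -0.654  0.653 -0.065  0.458] [0.4033 0.1801 0.1322] tilt 15.42 az 0.216 x [-0.966  0.011 -0.26 ] y [-0.004  0.998  0.058] z [ 0.26   0.057 -0.964] F [ 0.1  0.1 -0.7] gap 0.001 0.0
27.35 [ 0.471  0.008 -0.68   0.62  -0.068  0.465] [0.399  0.1811 0.1221] tilt 15.54 az 0.216 x [-0.965  0.011 -0.261] y [-0.004  0.998  0.058] z [ 0.262  0.057 -0.963] F [ 0.1 -0.9  2.1] gap 0.001 0.7
27.6 [ 0.471  0.012 -0.687  0.611 -0.067  0.466] [0.3981 0.1811 0.1183] tilt 15.43 az 0.216 x [-0.966  0.011 -0.26 ] y [-0.004  0.998  0.058] z [ 0.26   0.057 -0.964] F [ 0.3 -0.6  0.1] gap -0.002 0.0
```

```bash

for i in 1; do python3 -m inch '1 0.5 0 2 0;1 0 0 0 0' >/dev/null; python3 st.py; python3 -m inch '1 0.5 0 2 0;1 0 0 0 0' >/dev/null; python3 st.py; python3 -m inch '1 0.5 0 2 0;1 0 0 0 0' >/dev/null; python3 st.py; done
```

```text
27.85 [ 0.472  0.015 -0.69   0.605 -0.067  0.466] [0.3985 0.1813 0.1166] tilt 15.48 az 0.216 x [-0.965  0.011 -0.26 ] y [-0.004  0.998  0.058] z [ 0.261  0.057 -0.964] F [-0.  -0.2  0.1] gap 0.0 0.0
28.1 [ 0.472  0.017 -0.693  0.598 -0.068  0.467] [0.3987 0.1815 0.1147] tilt 15.51 az 0.216 x [-0.965  0.011 -0.261] y [-0.004  0.998  0.058] z [ 0.261  0.057 -0.964] F [ 0.3  0.7 -0.1] gap 0.002 0.1
28.35 [ 0.472  0.018 -0.695  0.593 -0.068  0.467] [0.399  0.1816 0.1138] tilt 15.59 az 0.216 x [-0.965  0.011 -0.262] y [-0.004  0.998  0.059] z [ 0.262  0.058 -0.963] F [-7.2 -3.2 17.9] gap -0.004 9.1
```

```bash

python3 -m inch '1 0 0 1.5 0;1 0 0 0 0' >/dev/null; python3 st.py; python3 - <<'E'
from h import *
for n in('scene','top'):
    p,d=grab(n); C=cloud(n).reshape(-1,3)
    for x0,x1 in((.38,.41),(.43,.46),(.48,.51)):
        k=(C[:,0]>x0)&(C[:,0]<x1)&(C[:,1]>.26)&(C[:,1]<.37)&(C[:,2]<.14)&(C[:,2]>.06); print(n,x0,k.sum(),np.median(C[k][:,2]))
E
```

```text
28.6 [ 0.472  0.019 -0.697  0.591 -0.068  0.466] [0.3991 0.1817 0.1132] tilt 15.62 az 0.218 x [-0.965  0.011 -0.263] y [-0.004  0.998  0.059] z [ 0.263  0.058 -0.963] F [-17.4  -6.7  37.6] gap -0.001 18.9
scene 0.38 386 0.08932021132716562
scene 0.43 101 0.09529510954929928
scene 0.48 5 0.09534848162799607
top 0.38 0 nan
top 0.43 0 nan
top 0.48 53 0.09570938103624983
  return _methods._mean(a, axis=axis, dtype=dtype,
  ret = ret.dtype.type(ret / rcount)
```

The lid top is level at 95–96 mm and the stop is hard, so it is shut. I'll retreat and verify.

```bash

python3 -m inch '1 -1 0 -4 0;1 -5 0 -30 0;1 -10 0 -50 0;1 -10 0 -50 0;1 0 0 0 0;1 0 0 0 0' >/dev/null; python3 st.py; python3 - <<'E'
from h import *
for n in('scene','top'):
    p,d=grab(n); C=cloud(n).reshape(-1,3)
    k=(C[:,0]>.40)&(C[:,0]<.53)&(C[:,1]>.07)&(C[:,1]<.37)&(C[:,2]<.12)&(C[:,2]>.085); Q=C[k]
    A=np.c_[Q[:,0]-.46,Q[:,1]-.22,np.ones(len(Q))]; c=np.linalg.lstsq(A,Q[:,2],rcond=None)[0]; r=abs(A@c-Q[:,2]); c=np.linalg.lstsq(A[r<.003],Q[r<.003,2],rcond=None)[0]; print(n,k.sum(),'slope x',c[0],'z',c[2])
E
```

```text
29.45 [ 0.464 -0.121 -0.447  0.982 -0.066  0.459] [0.389  0.1736 0.2468] tilt 15.5 az 0.216 x [-0.965  0.011 -0.261] y [-0.004  0.998  0.058] z [ 0.261  0.057 -0.964] F [-0.1  0.1 -1.2] gap -0.001 0.0
scene 2095 slope x 0.0008310965410650547 z 0.09549289780847639
top 2737 slope x -0.0009379598936013725 z 0.09526179001831876
```

The lid stays flat, with a slope under 0.001 rad and its top at 95.4 mm. It is shut and the arm is clear, so I'm handing in.

```bash
python3 -c "
from bench import arm
print(arm.hand_in())"
```

```text
the job is handed in; nothing more can be done
None
```

The big vial is lying in the saddle, the lid is closed to its hard stop (camera shows it flat at about 95 mm; I did not see the catch itself snap), and the job was handed in at about 29.5 s with the arm clear.

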